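Point out the three things for the shaft check

ROBOT

A 7-joint arm with a two-finger parallel gripper is mounted at the origin on a cart in front of the work surface, level with it; the furniture and walls round the work are solid. World frame = base frame: x ahead of the robot, y to its left, z up, the work surface at z = 0. Lengths are in m, angles in rad, forces in N, time in s.
With the tool pointing down it reaches from about 0.4 to 0.925 m from the base axis. Payload 5.6 kg.
Tool frame: the origin (TCP) lies where the fingers leave the gripper's body, on its centre line; the fingertips stand 73 mm ahead of it and the grasp point (between the pads) lies 54 mm ahead of it (tcp_to_grasp is the distance from the TCP to the grasp point, in m); z points along the fingers, y is the line along which they close (so a half turn about z gives the same grasp; the last joint's range is limited). The gripper opens to 85 mm and grips with 20 to 120 N. Pads are 22 mm wide; open, the fingers measure 114 mm over their backs; the gripper's body (76 mm by 85 mm) begins 54 mm behind the grasp point. The pads swing forward as they close: fully open they stand 13 mm farther back than shut.
Start: joints at [-1.206, 0.468, -0.012, 1.603, 0.006, 1.071, -0.056], TCP at [0.258, 0.597, 0.304] pointing down, gripper open.
Joint ranges: [-2.53, 2.53], [-0.31, 2.02], [-1.57, 1.55], [0.28, 2.44], [-1.29, 4.43], [0.15, 1.84], [-2.92, 2.92]. Speed limits (rad/s): [2.57, 2.57, 3.14, 3.14, 3.14, 3.14, 3.14].

INTERFACE

Orientations are given as a unit quaternion [w, x, y, z].
In Python, from cell import * gives the robot as it stands. The module is installed in compiled form; this text tells all that it offers.
- The arm moves only by the shell command python3 -m crank 'ROWS' [FORCE]. ROWS is JSON, one flat list of numbers, 7 for each row, row after row: the turn, a rotation vector about the tool's x, y, z in rad, then the shift along the tool's x, y, z in m, then the opening, from 0 (shut) to 1 (fully open). A call has 1 to 12 rows; each row shifts and turns the commanded pose from where the row before left it, along the tool's axes as they then stand; what a row does not reach is not made up. A row lasts 1/10 s, in which the tool goes at most 50 mm and 8.59 degrees, less where a joint would pass 70% of its speed; a pose out of reach is approached as far as the arm can. A call is refused whole if a number of a shift passes 0.05 or a number of a turn 0.15, either way. A call with a gripper value outside its range is refused whole. The fingers move at their own pace and stop on an object; FORCE is the grip in N (left out, the last holds). Time passes only in rows, so rows that do not move let the fingers close. It gives the time, the measured TCP pose, the force, the opening and the grip force at its end, in the units of the state.
- observe(): the state, without advancing time (a new reading comes with each control period).
- grab_frame(name): name is "side" or "top"; returns (picture, depth): 420x560x3 uint8, red, green, blue; 420x560 float32, m along the optical axis (not along the pixel's ray), 0 where there is no reading.
- camera_info(name): a dict with "vfov" (degrees; the focal length in pixels is half the picture's height over the tangent of half this angle, whatever the lens; pixels are square), "cx", "cy" (the principal point, pixels), "dist" ([k1, k2, p1, p2, k3] as OpenCV has them; the pictures are not rectified), "R" (3x3) and "t" (3): a world point X has camera coordinates R X + t. Camera axes: x right, y down, z forward; pixel columns grow to the right and rows downward; lengths in m; the calibration is good to about 2 mm. A picture is of the moment at which its call begins. camera_info takes no time and is no camera call.
- hand_in(): hands the job in; it is judged then, once.
The state is a dict: "clock": time; "q": joint angles; "dq": joint speeds; "effort": joint torques, N m; "tool_pos": TCP position; "tool_rot": TCP orientation; "force": force on the tool from outside, world axes, zero at the start; "ft_torque": the same for the moment, N m; "opening": opening from 0.0 (shut) to 1.0 (fully open); "grasp_force": force on a finger pad.
Only numpy, scipy, OpenCV 4.12 (cv2) and the standard library are available. Lean on these libraries where they do the work, as an engineer would, in place of code of your own. Each camera call takes 0.05 s, during which the arm holds its last target. There are 200 camera calls.

TASK

Show a colleague what the next shaft check needs: with the fingertips, point first at the turned steel stepped shaft, then at the V-block it will lie in, and last at the tallest of the three gauge blocks, which sets the height. At each, hold the fingertips still about 3 cm straight above its middle for about two seconds, and between one and the next raise the fingertips to some 15 cm above the desk, so that they hover low over nothing else. Touch and move nothing, and finish still pointing at the gauge block.

Things in the scene. Friction and masses are not known exactly. Their poses are not given: they have to be found in the camera images.
- sample_shaft: Turned steel stepped shaft lying on its side: 58 mm long (along its y), 17 mm across its thickest collar, whose top is 17 mm above the desk. Bare steel, with no dark grip. Origin at the centre of its underside, z up. To be pointed at first.
- v_block: Ground steel V-block with a V groove in its top: 45 x 40 mm, its top edges 36 mm above the desk. Origin at the centre of its underside, z up. To be pointed at second.
- gauge_block_0: The tallest of three plain steel gauge blocks, standing on its long narrow side: 9 mm thick (x), 35 mm long (y), its top 20 mm above the desk. Origin at the centre of its underside, z up. To be pointed at last.
- gauge_block_1: The middle gauge block: 9 x 35 mm, 12 mm high. Origin at the centre of its underside, z up. Not to be pointed at.
- gauge_block_2: The lowest gauge block: 14 x 30 mm, 9 mm high. Origin at the centre of its underside, z up. Not to be pointed at.
- ring_gauge: Steel ring gauge with a knurled rim: 46 mm across, 16 mm high, lying flat. Origin at the centre of its underside, z up. Not to be pointed at.
- sample_flange: Brass-coloured turned flange with a hub: 40 mm across, 16 mm high. Origin at the centre of its underside, z up. Not to be pointed at.
- sample_gear: Small steel spur gear with a hub: 29 mm across, 13 mm high. Origin at the centre of its underside, z up. Not to be pointed at.
Mind the look-alikes: they are no part of the job. Leave any yellow look-alike of the gauge_block_0 alone.

How it is judged:
By the outcome, as a careful person would: the job done as asked, in the order asked, and still so for the second after the job is handed in, with the robot touching nothing.
It also fails if it takes over 51 s, if anything falls off the work surface, if the arm or the gripper's body presses on something with over 40 N, if the wrist force passes 120 N, or if a joint passes its speed limit or range.

## Working session

There is one attempt and no reset: what is moved stays moved. The work goes in short steps, Python scripts to look and compute and a shell command to move; the robot and the scene stay as the last step left them, time stands still between calls to the robot, and variables do not carry over. Pictures are saved under pics/ and viewed, at most 10 in all, crops included, and the job is handed in when it is done.

```bash
mkdir -p pics; python3 - <<'E'
from cell import *
import cv2,numpy as np
s=observe();print({k:np.round(s[k],3).tolist() for k in('clock','tool_pos','tool_rot','opening')})
for n in('top','side'):
    p,d=grab_frame(n);cv2.imwrite(f'pics/{n}0.png',p[:,:,::-1]);np.savez(f'{n}0.npz',p=p,d=d)
    c=camera_info(n);print(n,c)
E
```

```text
{'clock': 0.0, 'tool_pos': [0.258, 0.596, 0.303], 'tool_rot': [-0.0, 0.203, 0.979, -0.001], 'opening': 1.002}
top {'vfov': 43.16809177048021, 'cx': 277.34087709477643, 'cy': 213.80453396138995, 'dist': array([-0.11319287,  0.        ,  0.        ,  0.        ,  0.        ]), 'R': array([[ 0.01172684, -0.9998228 ,  0.01472554],
       [-0.99026655, -0.01365479, -0.13851248],
       [ 0.13868901, -0.0129579 , -0.99025121]]), 't': array([-0.14024572,  0.53618278,  0.95780047])}
side {'vfov': 43.309221409969865, 'cx': 271.63224738092157, 'cy': 210.0470268859919, 'dist': array([0.01745508, 0.        , 0.        , 0.        , 0.        ]), 'R': array([[ 0.93288444, -0.35987123,  0.01480916],
       [-0.17499447, -0.48880388, -0.85466233],
       [ 0.31480717,  0.79470967, -0.51897301]]), 't': array([-0.52234194,  0.07095412,  0.84012085])}
```

View pics/top0.png

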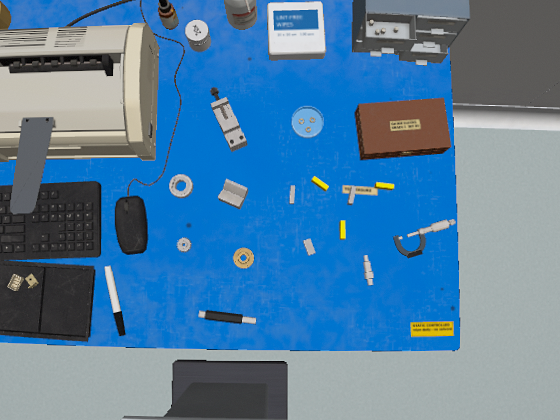

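View pics/side0.png

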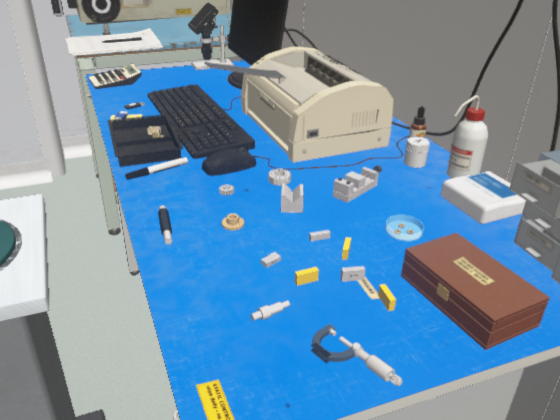

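The top view shows these candidates:
- **Shaft:** bare steel shaft at (368,270), and a dark-gripped look-alike at (227,317).
- **V-block:** at (233,193), and a vise at (228,120).
- **Gauge blocks:** grey ones at (292,194), (350,195) and (309,246), and yellow look-alikes at (320,183), (385,186) and (343,229).

Next I'll measure their heights and positions and take an enlarged crop.

```bash
cat > h.py <<'E'
from cell import *
import cv2,numpy as np
def cam(n):
    c=camera_info(n);f=210/np.tan(np.radians(c['vfov']/2))
    return np.array([[f,0,c['cx']],[0,f,c['cy']],[0,0,1]]),c['dist'],c['R'],c['t']
def cloud(n,d):
    K,D,R,t=cam(n);v,u=np.mgrid[:420,:560]
    uv=cv2.undistortPoints(np.stack([u,v],-1).reshape(-1,1,2).astype(float),K,D).reshape(420,560,2)
    X=np.dstack([uv[...,0]*d,uv[...,1]*d,d]);return (X-t)@R
def cast(n,px,z):
    K,D,R,t=cam(n);a=cv2.undistortPoints(np.array([[px]],float),K,D).ravel()
    o=-R.T@t;r=R.T@np.r_[a,1];return o+r*(z-o[2])/r[2]
E
python3 - <<'E'
from h import *
for n in('top','side'):
    z=np.load(n+'0.npz');p,d=z['p'],z['d'];W=cloud(n,d)
    hsv=cv2.cvtColor(p,cv2.COLOR_RGB2HSV)
    m=~((hsv[...,0]>95)&(hsv[...,0]<120)&(hsv[...,1]>120))
    m=m.astype(np.uint8)
    k,l,st,c=cv2.connectedComponentsWithStats(m)
    print(n)
    for i in range(1,k):
        if not 40<st[i,4]<1500: continue
        q=W[(l==i)&(d>0)]
        if len(q)<20: continue
        vv,uu=np.nonzero(l==i);r=cv2.minAreaRect(np.stack([uu,vv],1).astype(np.float32))
        print(np.round(c[i]),st[i,4],'med',np.round(np.median(q,0),3),'z95',np.round(np.percentile(q[:,2],[50,90,97]),4),'rect',np.round(r[0],1),np.round(r[1],1),round(r[2]))
a=np.load('top0.npz')['p'][150:300,160:420,::-1];b=np.load('side0.npz')['p'][165:335,200:420,::-1]
cv2.imwrite('pics/c1.png',cv2.resize(a,None,fx=3,fy=3,interpolation=2))
cv2.imwrite('pics/c2.png',cv2.resize(b,None,fx=3.4,fy=3.4,interpolation=2))
E
```

```text
top
[167.  15.] 446 med [0.933 0.089 0.056] z95 [0.0556 0.0803 0.0961] rect [167.4  13.9] [31.6 16.8] 72
[241.  13.] 827 med [ 0.931 -0.057  0.064] z95 [0.0642 0.1032 0.1126] rect [240.   14.5] [29. 32.] 90
[198.  35.] 647 med [0.891 0.029 0.051] z95 [0.0514 0.0548 0.0557] rect [198.1  35. ] [32.3 23.6] 68
[178.  72.] 89 med [0.829 0.072 0.004] z95 [0.0044 0.0072 0.0084] rect [178.7  73. ] [ 9.3 63.9] 2
[228. 122.] 1021 med [ 0.716 -0.034  0.028] z95 [0.0277 0.0376 0.0391] rect [226.  117.9] [66.  18.5] 66
[306. 131.] 143 med [ 0.709 -0.189  0.004] z95 [0.0041 0.0145 0.0156] rect [304.5 130.7] [29.4 11.7] 16
[181. 186.] 379 med [0.594 0.055 0.017] z95 [0.0166 0.0195 0.0204] rect [180.5 185.5] [23. 23.] 90
[320. 183.] 130 med [ 0.602 -0.215  0.02 ] z95 [0.0199 0.0232 0.0245] rect [319.5 183.2] [18.9  7. ] 36
[233. 193.] 569 med [ 0.577 -0.049  0.031] z95 [0.0312 0.0377 0.0393] rect [232.8 193.4] [25.6 22.8] 24
[365. 190.] 493 med [ 0.594 -0.302  0.004] z95 [0.0041 0.0222 0.024 ] rect [368.4 192.6] [19.6 52.4] 85
[292. 194.] 92 med [ 0.581 -0.162  0.012] z95 [0.0123 0.0151 0.0161] rect
[... 1804 characters left out ...]
0.223  0.016] z95 [0.0164 0.0204 0.0211] rect [345.8 248. ] [ 7.4 23.2] 13
[270. 259.] 194 med [ 0.482 -0.198  0.008] z95 [0.0076 0.0096 0.0102] rect [270.4 259.3] [10.4 20. ] 61
[306. 276.] 365 med [ 0.515 -0.263  0.012] z95 [0.0119 0.02   0.0209] rect [306.4 275.6] [15.  25.7] 76
[369. 286.] 889 med [ 0.596 -0.303  0.008] z95 [0.0081 0.0199 0.0208] rect [370.1 284.6] [66.4 23.9] 32
[269. 310.] 383 med [ 0.435 -0.312  0.012] z95 [0.0121 0.0159 0.0168] rect [270.1 310. ] [12.6 40.8] 72
[355. 356.] 1384 med [ 0.511 -0.42   0.011] z95 [0.0109 0.0174 0.0191] rect [356.1 361.4] [98.8 32.9] 33
[214. 401.] 1026 med [ 0.327 -0.421  0.001] z95 [0.0008 0.0019 0.0023] rect [213.8 402. ] [46.6 25.6] 68
```

View pics/c1.png

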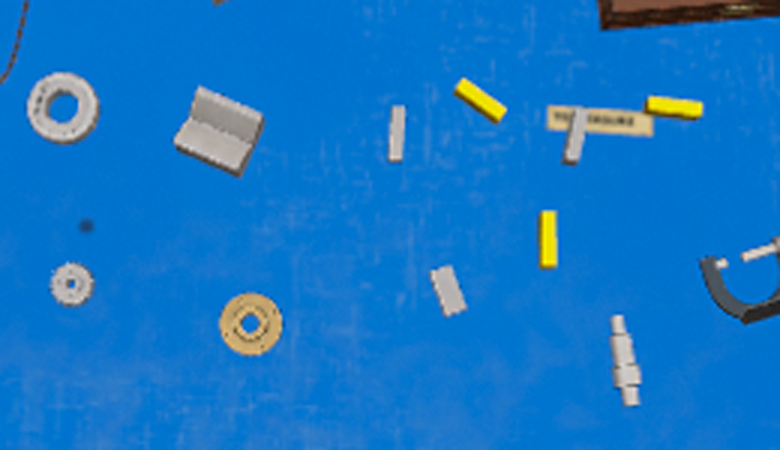

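View pics/c2.png

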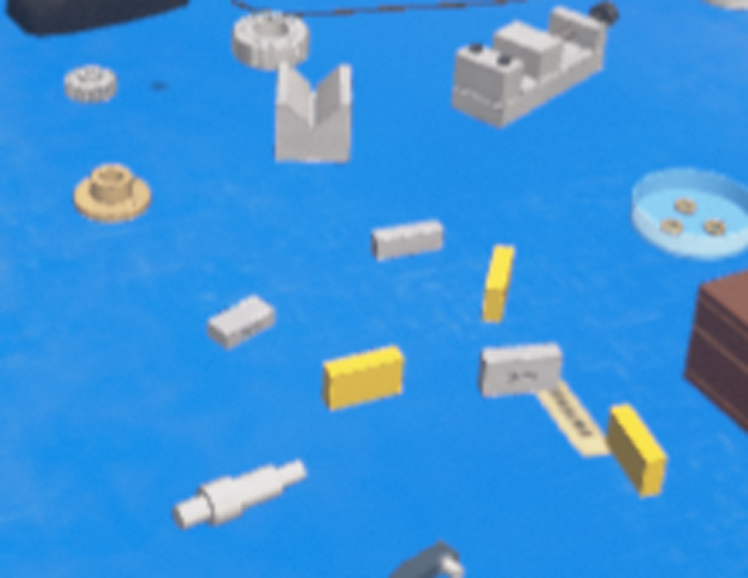

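The tallest grey gauge block is the one at (350,195) on the paper label. It measures about 20 mm high, while (292,194) measures about 12 mm and (309,246) about 9 mm, and the yellow ones are look-alikes. The steel shaft with no dark grip is at (368,270), and the V-block with its groove visible is at (233,193). Next I'll work out precise middles and check the clearance along the path.

```bash
python3 - <<'E'
from h import *
for n,boxes in(('top',dict(sh=(355,378,250,292,.004),v=(215,250,175,212,.01),g=(342,362,183,208,.012))),('side',dict(sh=(248,294,296,324,.005),v=(278,308,182,214,.01),g=(338,368,262,284,.008)))):
    z=np.load(n+'0.npz');p,d=z['p'],z['d'];W=cloud(n,d)
    hsv=cv2.cvtColor(p,cv2.COLOR_RGB2HSV)
    for k,(a,b,c,e,h) in boxes.items():
        w=W[c:e,a:b];q=w[(w[...,2]>h)&(d[c:e,a:b]>0)&(hsv[c:e,a:b,1]<60)]
        r=cv2.minAreaRect(q[:,:2].astype(np.float32))
        print(n,k,len(q),'rect',np.round(r[0],4),np.round(r[1],4),round(r[2]),'mean',np.round(q.mean(0),4),'min',np.round(q.min(0),3),'max',np.round(q.max(0),3))
z=np.load('top0.npz');W=cloud('top',z['d']);ok=(z['d']>0)&(W[...,0]>-.2)&(W[...,0]<.9)
for y0 in np.arange(-.5,.7,.1):
    print(round(y0,1),[round(float(np.max(W[...,2][ok&(W[...,1]>=y0)&(W[...,1]<y0+.1)&(W[...,0]>=x)&(W[...,0]<x+.1)],initial=-1)),2) for x in np.arange(.1,.9,.1)])
E
```

```text
top sh 170 rect [ 0.4365 -0.3079] [0.0554 0.0162] 1 mean [ 0.434  -0.3072  0.0151] min [ 0.409 -0.316  0.009] max [ 0.464 -0.3    0.021]
top v 528 rect [ 0.5778 -0.0479] [0.0448 0.0396] 67 mean [ 0.5772 -0.0487  0.0306] min [ 0.552 -0.075  0.01 ] max [ 0.603 -0.021  0.042]
top g 92 rect [ 0.581  -0.2774] [0.009  0.0353] 78 mean [ 0.5807 -0.277   0.0202] min [ 0.563 -0.286  0.012] max [ 0.598 -0.269  0.026]
side sh 328 rect [ 0.4385 -0.3105] [0.0583 0.0147] 12 mean [ 0.4357 -0.3121  0.0125] min [ 0.41  -0.32   0.006] max [ 0.467 -0.302  0.018]
side v 460 rect [ 0.579  -0.0508] [0.0487 0.0387] 68 mean [ 0.5762 -0.0582  0.0256] min [ 0.553 -0.078  0.01 ] max [ 0.605 -0.022  0.037]
side g 217 rect [ 0.5826 -0.2777] [0.013  0.0348] 77 mean [ 0.5816 -0.2803  0.0162] min [ 0.565 -0.287  0.008] max [ 0.599 -0.269  0.022]
-0.5 [-0.73, 0.01, 0.01, 0.02, 0.02, 0.06, 0.06, 0.17]
-0.4 [-0.74, 0.01, 0.01, 0.02, 0.03, 0.06, 0.06, 0.17]
-0.3 [-0.74, 0.01, 0.01, 0.02, 0.03, 0.06, 0.06, 0.17]
-0.2 [-0.02, 0.01, 0.01, 0.01, 0.02, 0.02, 0.02, 0.05]
-0.1 [-0.01, 0.01, 0.02, 0.02, 0.04, 0.04, 0.04, 0.16]
-0.0 [0.0, 0.01, 0.02, 0.02, 0.02, 0.02, 0.03, 0.06]
0.1 [0.0, 0.01, 0.02, 0.04, 0.04, 0.15, 0.17, 0.16]
0.2 [-0.74, 0.03, 0.03, 0.03, 0.18, 0.16, 0.16, 0.16]
0.3 [-0.74, 0.03, 0.03, 0.03, 0.18, 0.16, 0.16, 0.16]
0.4 [-0.73, 0.0, 0.01, 0.03, 0.03, 0.05, -1.0, -1.0]
0.5 [-0.74, -1.0, -1.0, -1.0, -1.0, -1.0, -1.0, -1.0]
0.6 [-0.73, -1.0, -1.0, -1.0, -1.0, -1.0, -1.0, -1.0]
```

```bash
cat >> h.py <<'E'
def go(x,y,z):
    s=observe();w,a,b,c=s['tool_rot']
    from scipy.spatial.transform import Rotation as Ro
    R=Ro.from_quat([a,b,c,w]).as_matrix();p=np.array(s['tool_pos'])
    print('t',round(s['clock'],2),'tip',np.round(p+.073*R[:,2],4),'zaxis',np.round(R[:,2],3),'op',round(s['opening'],3),'q',np.round(s['q'],2),'tool shift',np.round(R.T@(np.array([x,y,z+.073])-p),4))
E
python3 -m crank '[0,0,0,-0.0287,-0.0254,0,0, 0,0,0,-0.0287,-0.0254,0,0, 0,0,0,-0.0287,-0.0254,0,0, 0,0,0,-0.0287,-0.0254,0,0, 0,0,0,-0.0287,-0.0254,0,0, 0,0,0,-0.0287,-0.0254,0,0, 0,0,0,-0.0287,-0.0254,0,0, 0,0,0,-0.0287,-0.0254,0,0, 0,0,0,-0.0287,-0.0254,0,0, 0,0,0,-0.0287,-0.0254,0,0, 0,0,0,0,0,0,0]'
python3 -c "from h import *;go(.47,-.02,.2)"
```

```text
clock: 1.2
tool_pos: [0.4227, 0.2445, 0.3038]
tool_rot: [0.0, 0.207, 0.978, -0.001]
force: [1.0, 0.2, -1.2]
opening: 0.0
grasp_force: 0.0
t 1.2 tip [0.4227 0.2443 0.2308] zaxis [ 0.001 -0.002 -1.   ] op 0.0 q [-0.72  0.19  0.14  2.   -0.03  0.96  0.59] tool shift [-0.1502 -0.2226  0.0314]
```

```bash
python3 -m crank '[0,0,0,-0.0215,-0.0318,0.0045,0, 0,0,0,-0.0215,-0.0318,0.0045,0, 0,0,0,-0.0215,-0.0318,0.0045,0, 0,0,0,-0.0215,-0.0318,0.0045,0, 0,0,0,-0.0215,-0.0318,0.0045,0, 0,0,0,-0.0215,-0.0318,0.0045,0, 0,0,0,-0.0215,-0.0318,0.0045,0, 0,0,0,0,0,0,0]'
python3 -c "from h import *;go(.437,-.309,.16)"
```

```text
clock: 2.0
tool_pos: [0.4705, -0.0189, 0.272]
tool_rot: [-0.0, 0.206, 0.978, -0.001]
force: [0.1, -0.2, 0.3]
opening: 0.0
grasp_force: 0.0
t 2.0 tip [ 0.4705 -0.0191  0.199 ] zaxis [-0.    -0.002 -1.   ] op 0.0 q [-0.33  0.2   0.34  2.08 -0.08  0.87  1.21] tool shift [-0.0865 -0.2788  0.0396]
```

```bash
python3 -m crank '[0,0,0,-0.0108,-0.0348,0.005,0, 0,0,0,-0.0108,-0.0348,0.005,0, 0,0,0,-0.0108,-0.0348,0.005,0, 0,0,0,-0.0108,-0.0348,0.005,0, 0,0,0,-0.0108,-0.0348,0.005,0, 0,0,0,-0.0108,-0.0348,0.005,0, 0,0,0,-0.0108,-0.0348,0.005,0, 0,0,0,-0.0108,-0.0348,0.005,0, 0,0,0,0,0,0,0, 0,0,0,0,0,0,0]'
python3 -c "from h import *;go(.437,-.309,.047)"
```

```text
clock: 3.0
tool_pos: [0.4394, -0.3037, 0.2319]
tool_rot: [-0.001, 0.203, 0.979, 0.0]
force: [-0.0, 0.9, 0.3]
opening: -0.0
grasp_force: 0.0
t 3.0 tip [ 0.4393 -0.3036  0.1589] zaxis [-0.001  0.001 -1.   ] op -0.0 q [ 0.17  0.38  0.45  1.97 -0.22  0.84  1.91] tool shift [-1.000e-04 -5.900e-03  1.119e-01]
```

```bash
python3 -m crank '[0,0,0,0,-0.006,0.03,0, 0,0,0,0,0,0.03,0, 0,0,0,0,0,0.03,0, 0,0,0,0,0,0.02,0, 0,0,0,0,0,0,0, 0,0,0,0,0,0,0, 0,0,0,0,0,0,0]'
python3 - <<'E'
from h import *
go(.437,-.309,.047)
ims=[]
for n,(a,b) in(('top',(300,210)),('side',(210,220))):
    p,d=grab_frame(n);ims.append(cv2.resize(p[b:b+110,a:a+130,::-1],(390*1,330)))
cv2.imwrite('pics/s1.png',np.hstack(ims))
E
```

```text
clock: 3.7
tool_pos: [0.438, -0.3093, 0.1237]
tool_rot: [0.001, 0.202, 0.979, -0.0]
force: [-0.4, 0.2, 0.3]
opening: -0.0
grasp_force: 0.0
t 3.7 tip [ 0.4381 -0.3094  0.0507] zaxis [ 0.002 -0.001 -1.   ] op -0.0 q [ 0.26  0.56  0.37  2.02 -0.34  0.62  2.02] tool shift [ 0.001  -0.0001  0.0037]
```

View pics/s1.png

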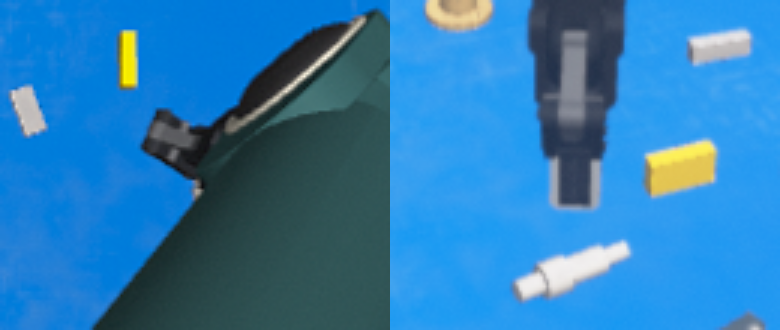

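The side view shows the shut fingertips at about (272,289), where the computed tip projects, clear above the shaft's middle. I'll hold there.

```bash
H='0'; python3 -m crank '[0,0,0,0,0,0.002,0, 0,0,0,0,0,0,0, 0,0,0,0,0,0,0, 0,0,0,0,0,0,0, 0,0,0,0,0,0,0, 0,0,0,0,0,0,0, 0,0,0,0,0,0,0, 0,0,0,0,0,0,0, 0,0,0,0,0,0,0, 0,0,0,0,0,0,0, 0,0,0,0,0,0,0, 0,0,0,0,0,0,0]' && python3 -m crank '[0,0,0,0,0,0,0, 0,0,0,0,0,0,0, 0,0,0,0,0,0,0, 0,0,0,0,0,0,0, 0,0,0,0,0,0,0, 0,0,0,0,0,0,0, 0,0,0,0,0,0,0, 0,0,0,0,0,0,0, 0,0,0,0,0,0,0, 0,0,0,0,0,0,0, 0,0,0,0,0,0,0]'
python3 -m crank '[0,0,0,0,0,-0.02,0, 0,0,0,0,0,-0.03,0, 0,0,0,0,0,-0.03,0, 0,0,0,0,0,-0.025,0, 0,0,0,0,0,0,0, 0,0,0,0,0,0,0]'
python3 -c "from h import *;go(.578,-.049,.152)"
```

```text
clock: 5.0
tool_pos: [0.4369, -0.3097, 0.1204]
tool_rot: [0.0, 0.203, 0.979, 0.0]
force: [-0.4, 0.2, -0.7]
opening: -0.002
grasp_force: 0.0
clock: 6.1
tool_pos: [0.4369, -0.3097, 0.1204]
tool_rot: [0.0, 0.203, 0.979, 0.0]
force: [0.3, 0.0, 0.5]
opening: -0.001
grasp_force: 0.0
clock: 6.7
tool_pos: [0.437, -0.3096, 0.2257]
tool_rot: [0.001, 0.202, 0.979, 0.0]
force: [0.0, -0.1, 0.2]
opening: 0.0
grasp_force: 0.0
t 6.7 tip [ 0.4371 -0.3096  0.1527] zaxis [ 0.001 -0.    -1.   ] op 0.0 q [ 0.18  0.39  0.46  1.98 -0.24  0.82  1.94] tool shift [-0.0261  0.2951  0.0008]
```

```bash
python3 -m crank '[0,0,0,-0.0033,0.0369,0,0, 0,0,0,-0.0033,0.0369,0,0, 0,0,0,-0.0033,0.0369,0,0, 0,0,0,-0.0033,0.0369,0,0, 0,0,0,-0.0033,0.0369,0,0, 0,0,0,-0.0033,0.0369,0,0, 0,0,0,-0.0033,0.0369,0,0, 0,0,0,-0.0033,0.0369,0,0, 0,0,0,0,0,0,0, 0,0,0,0,0,0,0]'
python3 -c "from h import *;go(.578,-.049,.066)"
```

```text
clock: 7.7
tool_pos: [0.5776, -0.0483, 0.2237]
tool_rot: [-0.001, 0.201, 0.979, -0.0]
force: [0.3, -0.7, -0.5]
opening: -0.003
grasp_force: 0.0
t 7.7 tip [ 0.5774 -0.0483  0.1507] zaxis [-0.003 -0.    -1.   ] op -0.003 q [-0.27  0.46  0.38  1.87 -0.22  0.86  1.39] tool shift [-0.0008 -0.0004  0.0847]
```

```bash
python3 -m crank '[0,0,0,0,0,0.025,0, 0,0,0,0,0,0.03,0, 0,0,0,0,0,0.02,0, 0,0,0,0,0,0.01,0, 0,0,0,0,0,0,0, 0,0,0,0,0,0,0, 0,0,0,0,0,0,0, 0,0,0,0,0,0,0, 0,0,0,0,0,0,0, 0,0,0,0,0,0,0, 0,0,0,0,0,0,0, 0,0,0,0,0,0,0]'
python3 -c "from h import *;go(.578,-.049,.066)"
python3 -m crank '[0,0,0,0,0,0,0, 0,0,0,0,0,0,0, 0,0,0,0,0,0,0, 0,0,0,0,0,0,0, 0,0,0,0,0,0,0, 0,0,0,0,0,0,0, 0,0,0,0,0,0,0, 0,0,0,0,0,0,0, 0,0,0,0,0,0,0, 0,0,0,0,0,0,0, 0,0,0,0,0,0,0, 0,0,0,0,0,0,0]'
python3 -m crank '[0,0,0,0,0,0,0, 0,0,0,0,0,0,0, 0,0,0,0,0,0,0, 0,0,0,0,0,0,0]'
python3 -m crank '[0,0,0,0,0,-0.02,0, 0,0,0,0,0,-0.03,0, 0,0,0,0,0,-0.025,0, 0,0,0,0,0,-0.01,0, 0,0,0,0,0,0,0, 0,0,0,0,0,0,0]'
python3 -c "from h import *;go(.581,-.2775,.152)"
```

```text
clock: 8.9
tool_pos: [0.5782, -0.0491, 0.1405]
tool_rot: [0.0, 0.202, 0.979, 0.0]
force: [0.7, 0.9, -0.3]
opening: -0.001
grasp_force: 0.0
t 8.9 tip [ 0.5783 -0.0491  0.0675] zaxis [ 0.  0. -1.] op -0.001 q [-0.23  0.58  0.34  1.91 -0.29  0.7   1.44] tool shift [0.0003 0.     0.0015]
clock: 10.1
tool_pos: [0.5783, -0.0492, 0.1404]
tool_rot: [0.0, 0.203, 0.979, 0.0]
force: [-0.1, -0.8, 0.4]
opening: -0.002
grasp_force: 0.0
clock: 10.5
tool_pos: [0.5782, -0.0492, 0.1404]
tool_rot: [0.0, 0.203, 0.979, 0.0]
force: [0.1, -0.1, 0.5]
opening: -0.002
grasp_force: 0.0
clock: 11.1
tool_pos: [0.5777, -0.049, 0.2245]
tool_rot: [-0.001, 0.202, 0.979, -0.0]
force: [-0.6, -0.7, -0.0]
opening: 0.002
grasp_force: 0.0
t 11.1 tip [ 0.5776 -0.0489  0.1515] zaxis [-0.001  0.    -1.   ] op 0.002 q [-0.27  0.46  0.39  1.87 -0.22  0.86  1.39] tool shift [-0.0937 -0.2085 -0.0006]
```

```bash
python3 -m crank '[0,0,0,-0.0134,-0.0298,0,0, 0,0,0,-0.0134,-0.0298,0,0, 0,0,0,-0.0134,-0.0298,0,0, 0,0,0,-0.0134,-0.0298,0,0, 0,0,0,-0.0134,-0.0298,0,0, 0,0,0,-0.0134,-0.0298,0,0, 0,0,0,-0.0134,-0.0298,0,0, 0,0,0,0,0,0,0, 0,0,0,0,0,0,0]'
python3 -c "from h import *;go(.581,-.2775,.05)"
```

```text
clock: 12.0
tool_pos: [0.5806, -0.2783, 0.2235]
tool_rot: [-0.001, 0.203, 0.979, 0.0]
force: [-0.6, 1.3, 0.4]
opening: 0.003
grasp_force: 0.0
t 12.0 tip [ 0.5804 -0.2782  0.1505] zaxis [-0.003  0.001 -1.   ] op 0.003 q [ 0.1   0.56  0.41  1.7  -0.27  0.93  1.78] tool shift [-0.0003  0.0009  0.1005]
```

```bash
python3 -m crank '[0,0,0,0,0,0.025,0, 0,0,0,0,0,0.03,0, 0,0,0,0,0,0.03,0, 0,0,0,0,0,0.016,0, 0,0,0,0,0,0,0, 0,0,0,0,0,0,0, 0,0,0,0,0,0,0, 0,0,0,0,0,0,0]'
python3 - <<'E'
from h import *
go(.581,-.2775,.05)
p,d=grab_frame('side');cv2.imwrite('pics/s3.png',cv2.resize(p[165:335,200:420,::-1],None,fx=3,fy=3))
E
```

```text
clock: 12.8
tool_pos: [0.5824, -0.2782, 0.126]
tool_rot: [0.001, 0.202, 0.979, -0.0]
force: [0.3, -0.2, 0.4]
opening: -0.0
grasp_force: 0.0
t 12.8 tip [ 0.5826 -0.2782  0.053 ] zaxis [ 0.003 -0.001 -1.   ] op -0.0 q [ 0.13  0.69  0.36  1.75 -0.33  0.76  1.82] tool shift [0.0015 0.0001 0.003 ]
```

View pics/s3.png

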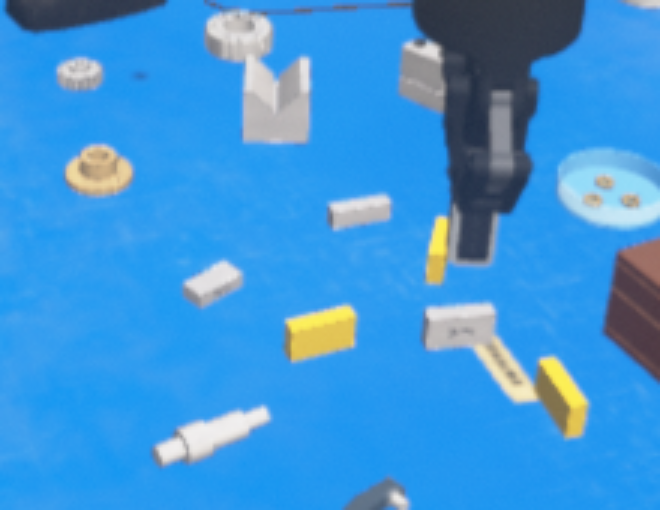

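The view shows the fingertips over the tallest grey block, at about (357,253) against a block top of about (353,268). Everything else is where it was. I'll hold here and hand in.

```bash
python3 -m crank '[0,0,0,0.001,0,0.002,0, 0,0,0,0,0,0,0, 0,0,0,0,0,0,0, 0,0,0,0,0,0,0, 0,0,0,0,0,0,0, 0,0,0,0,0,0,0, 0,0,0,0,0,0,0, 0,0,0,0,0,0,0, 0,0,0,0,0,0,0, 0,0,0,0,0,0,0, 0,0,0,0,0,0,0, 0,0,0,0,0,0,0]'
python3 -m crank '[0,0,0,0,0,0,0, 0,0,0,0,0,0,0, 0,0,0,0,0,0,0, 0,0,0,0,0,0,0, 0,0,0,0,0,0,0, 0,0,0,0,0,0,0, 0,0,0,0,0,0,0, 0,0,0,0,0,0,0, 0,0,0,0,0,0,0, 0,0,0,0,0,0,0, 0,0,0,0,0,0,0, 0,0,0,0,0,0,0]'
python3 -c "
from h import *
go(.581,-.2775,.05);print(hand_in())"
```

```text
clock: 14.05
tool_pos: [0.5807, -0.2775, 0.1224]
tool_rot: [0.0, 0.203, 0.979, 0.0]
force: [0.3, -0.0, -0.0]
opening: -0.002
grasp_force: 0.0
clock: 15.25
tool_pos: [0.5807, -0.2775, 0.1224]
tool_rot: [0.0, 0.203, 0.979, 0.0]
force: [0.8, -0.2, 1.2]
opening: 0.001
grasp_force: 0.0
t 15.25 tip [ 0.5807 -0.2775  0.0494] zaxis [ 0.  0. -1.] op 0.001 q [ 0.14  0.7   0.36  1.75 -0.33  0.76  1.83] tool shift [-0.0003  0.0001 -0.0006]
the job is handed in; nothing more can be done
None
```

I pointed at the shaft, the V-block and the tallest gauge block in that order, about 3 cm above each for just over two seconds and rising to about 15 cm between them. I saw no sign of contact, and I handed the job in at 15.25 s still pointing at the gauge block.

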